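# Close the specimen tub

### The job

Take the spatula out of the open specimen tub and stand it, steel stem down, in the steel rinse beaker. Then put the tub's own lid (the large one) on the tub and press it down until it sits fully home and level all round. Do not knock over the tub or the beaker, and leave the other things on the bench where they are.

Things in the scene. Friction and masses are not known exactly. Their poses are not given: they have to be found in the camera images.
- tub: white round open plastic tub, loose, 0.5 kg: 90 mm outside diameter, 85 mm tall to the hard rim, mouth 76 mm inside diameter, floor 6 mm thick. Origin: centre of its underside, z up. A sleeve in the middle of its floor (bore 11 mm, top 50 mm above the underside) holds the spatula upright. The lid's push-in seal stands on its rim (see tub_rim).
- tub_rim (a point): centre of the mouth at hard rim height, 85 mm above the tub's underside. A dark rubber seal ring (77 to 88 mm diameter, four quarter arcs) stands 6 mm proud of the rim. Each arc sinks straight into the rim when pushed with about 3.5 N and stays down: about 14 N on the lid's middle sinks all; an off-centre push sinks one side first.
- lid: the tub's lid, about 60 g, lying right way up: white disc 94 mm diameter, 6 mm thick; plug below it 70 mm diameter, 8 mm deep; round black knob on top 24 mm diameter, 35 mm tall. Origin: centre of the plug's underside, z up; disc top at 14 mm, knob top at 49 mm. Loose on the proud seal the origin is 83 mm above the tub's underside, fully home 77 mm.
- spatula: spatula 160 mm long, 45 g: round steel stem 8 mm diameter, the lower 75 mm, then a black handle 85 mm long, section 12 mm (its x) by 9 mm (its y). Origin: lower end of the stem, which is narrowed on one side; z towards the handle. Starts upright in the tub's sleeve, its end on the tub's floor 6 mm above the underside, leaning up to 0.07 rad.
- beaker: open round stainless steel rinse beaker, loose, 0.35 kg, 60 mm outside diameter (64 mm at the lip), 100 mm tall, inside diameter 54 mm, floor 5 mm thick, empty. Origin: centre of its underside, z up. The spatula, let go in it, stays standing or leans against the lip.
- small_lid: bystander: small white lid of another jar, 58 mm diameter, with a small black knob, 30 mm tall overall. Origin: centre of its underside.
- petri_dish: bystander: closed glass dish, 64 mm diameter, 17 mm tall. Origin: centre of its underside.
- sample_jar: bystander: closed jar with a black cap, 48 mm diameter, 60 mm tall. Origin: centre of its underside.
- dropper_bottle: bystander: amber glass bottle with a black cap, 32 mm diameter, 75 mm tall. Origin: centre of its underside.
- tweezers: bystander: steel tweezers lying flat, 130 mm long along x, 8 mm high. Origin: middle, underside.
- slide_box: bystander: black plastic box of slides, 32 by 90 by 30 mm high. Origin: centre of its underside.
There are look-alikes about, which are no part of the job. Leave any brown or orange look-alike of the lid alone.

How it is judged:
By the outcome, as a careful person would: the job done as asked, in the order asked, and still so for the second after the job is handed in, with the robot touching nothing.
It also fails if it takes over 72 s, if anything falls off the work surface, if the arm or the gripper's body presses on something with over 40 N, if the wrist force passes 120 N, or if a joint passes its speed limit or range.

### The arm

A 6-joint arm with a two-finger parallel gripper is mounted at the origin on the work surface. World frame = base frame: x ahead of the robot, y to its left, z up, the work surface at z = 0. Lengths are in m, angles in rad, forces in N, time in s.
With the tool pointing down it reaches from about 0.25 to 0.775 m from the base axis. Payload 4 kg.
Tool frame: the origin (TCP) lies midway between the tips of the shut fingers; the grasp point (between the pads) lies 19 mm behind it; z points along the fingers, y is the line along which they close (so a half turn about z gives the same grasp; the last joint's range is limited). The gripper opens to 94 mm and grips with 3 to 60 N. Pads are 16 mm wide; open, the fingers measure 119 mm over their backs; the gripper's body (75 mm by 177 mm) begins 78 mm behind the grasp point.
Start: joints at [-1.447, 0.087, 1.371, -0, 1.684, -0.103], TCP at [0.124, -0.536, 0.206] pointing down, gripper open.
Joint ranges: [-3.1, 3.1], [-0.76, 2.03], [0.27, 2.55], [-1.08, 4.22], [0.17, 2.65], [-2.57, 2.57]. Speed limits (rad/s): [2.79, 2.79, 3.14, 3.14, 3.14, 3.14].

### API

Orientations are given as [roll, pitch, yaw] about the fixed x, y, z axes, in that order (R = Rz(yaw) Ry(pitch) Rx(roll)).
In Python, from bench import robot gives the robot as it stands. The module is installed in compiled form; this text tells all that it offers.
- The arm moves only by the tool arm_command, never from a script. Its argument "targets" is a list of rows, each a list of 4 numbers: the shift along the world's x, y, z as a fraction of full scale, then the turn about the world's z as a fraction of full scale. A call has 1 to 8 rows; each row is the pose to reach, as a shift and turn from the pose commanded when the call began; what a row does not reach only later rows make up. Full scale, the value 1, is 0.5 m for a shift and 120 degrees for a turn. A row lasts 1/12 s, in which the tool goes at most 41.7 mm and 7.16 degrees, less where a joint would pass 70% of its speed; a pose out of reach is approached as far as the arm can. A call with a number of a shift or a turn outside -1 to 1 is refused whole. A call with a gripper value outside its range is refused whole. "claw" is the closure, from 0 (fully open) to 1 (shut), set as the call begins (left out, the last holds). The fingers move at their own pace and stop on an object; the grip force is fixed at half the most. Time passes only in rows, so rows that repeat a pose let the fingers close. It gives the time, the measured TCP pose, the force, the opening and the grip force at its end, in the units of the state.
- robot.get_obs(): the state, without advancing time (a new reading comes with each control period).
- robot.snapshot(name): name is "side" or "top" or "wrist"; returns the picture (400x640x3 uint8, red, green, blue); there is no depth.
- robot.camera_info(name): a dict with "vfov" (degrees; the focal length in pixels is half the picture's height over the tangent of half this angle, whatever the lens; pixels are square), "cx", "cy" (the principal point, pixels), "k1" (the pictures are not rectified: a ray, as slopes to the right and down, at radius r is drawn at 1 + k1 r^2 times it, then the intrinsics apply), "extrinsics" (4x4, takes a point from camera to world coordinates); the wrist camera has in their place "T_tool_cam" (4x4, takes a point from camera to tool coordinates, whose origin is the TCP and whose axes are the flange's). Camera axes: x right, y up, looking along -z (the intrinsics and any distortion apply to the point x, -y, -z); pixel columns grow to the right and rows downward; lengths in m; the calibration is good to about 2 mm. A picture is of the moment at which its call begins: read the wrist's pose just before it. camera_info takes no time and is no camera call.
- robot.close_job(): hands the job in; it is judged then, once.
The state is a dict: "time": time; "joint_positions": joint angles; "qvel": joint speeds; "joint_torque": joint torques, N m; "tool_pos": TCP position; "ee_rot": TCP orientation; "wrist_force": force on the tool from outside, world axes, zero at the start; "wrist_torque": the same for the moment, N m; "width": finger opening in m; "finger_force": force on a finger pad.
Only numpy, scipy, OpenCV 4.12 (cv2) and the standard library are available. Lean on these libraries where they do the work, as an engineer would, in place of code of your own. Each camera call takes 0.05 s, during which the arm holds its last target. There are 200 camera calls.

## Working session

There is one attempt and no reset: what is moved stays moved. The work goes in short steps, Python scripts to look and compute and a tool call to move; the robot and the scene stay as the last step left them, time stands still between calls to the robot, and variables do not carry over. Pictures are saved under pics/ and viewed, at most 10 in all, crops included, and the job is handed in when it is done.

Besides the shell and the picture viewer there is one more tool, called after "Emit:" in YAML: its name, and indented under it one key for each argument. arm_command: Moves the arm, as the interface text tells. Shift numbers are shares of 0.5 m and turn numbers shares of 120 degrees, none past 1 either way. Its arguments: {"type":"object","properties":{"targets":{"type":"array"},"claw":{"type":"number"}},"required":["targets"]}

```bash
mkdir -p pics; python3 - <<'E'
from bench import robot
import cv2,numpy as np
o=robot.get_obs();print(o)
for n in("top","side","wrist"):
    im=robot.snapshot(n);cv2.imwrite(f"pics/{n}0.png",im[:,:,::-1]);print(n,robot.camera_info(n))
E
```

```text
{'time': 0.0, 'joint_positions': array([-1.44709934e+00,  8.79242290e-02,  1.37227678e+00, -3.55316443e-05,
        1.68361057e+00, -1.03125415e-01]), 'qvel': array([ 2.53145367e-03,  5.56806600e-05,  1.22488461e-03, -9.10515495e-04,
        6.00276421e-04, -4.40709913e-04]), 'joint_torque': array([ 1.43266207e-03, -3.40182281e+01, -3.02425325e+01,  7.19417352e-02,
        3.30042851e-02, -1.82375152e-04]), 'tool_pos': array([ 0.12358461, -0.53535225,  0.20430959]), 'ee_rot': array([-3.13938188e+00, -1.93295060e-04,  2.26818229e-01]), 'wrist_force': array([-1.41744876,  1.20092288, -0.30692655]), 'wrist_torque': array([-0.00606796, -0.00424399,  0.00956211]), 'finger_force': 0.0, 'width': 0.0938734238829552}
top {'vfov': 49.99118807076599, 'cx': 326.4610607934311, 'cy': 192.8321229499518, 'k1': -0.10460192046937984, 'extrinsics': array([[-0.00350562,  0.999846  , -0.01719559,  0.52352586],
       [-0.99998305, -0.00342514,  0.00470728,  0.03915298],
       [ 0.00464766,  0.0172118 ,  0.99984106,  0.99939861],
       [ 0.        ,  0.        ,  0.        ,  1.        ]])}
side {'vfov': 56.48701917173506, 'cx': 317.07256443889327, 'cy': 201.94837593257245, 'k1': -0.02435476258675877, 'extrinsics': array([[ 0.93716589,  0.19479852, -0.28943675,  0.29129015],
       [-0.34810719,  0.46676627, -0.81298871, -0.6672742 ],
       [-0.02326969,  0.8626603 ,  0.50524819,  0.50581069],
       [ 0.        ,  0.        ,  0.        ,  1.        ]])}
wrist {'vfov': 60.32857750022919, 'cx': 321.5401562200458, 'cy': 203.90721169567658, 'k1': 0.01484165096392215, 'T_tool_cam': array([[ 6.75598496e-04,  9.64954262e-01,  2.62417255e-01,
         7.55699615e-02],
       [ 9.99999496e-01, -8.46861500e-04,  5.39539439e-04,
        -2.58705331e-04],
       [ 7.42861952e-04,  2.62416759e-01, -9.64954348e-01,
        -1.79207538e-01],
       [ 0.00000000e+00,  0.00000000e+00,  0.00000000e+00,
         1.00000000e+00]])}
```

View pics/top0.png

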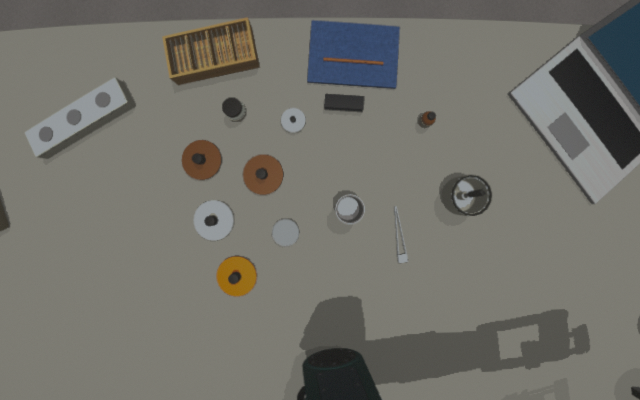

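View pics/side0.png

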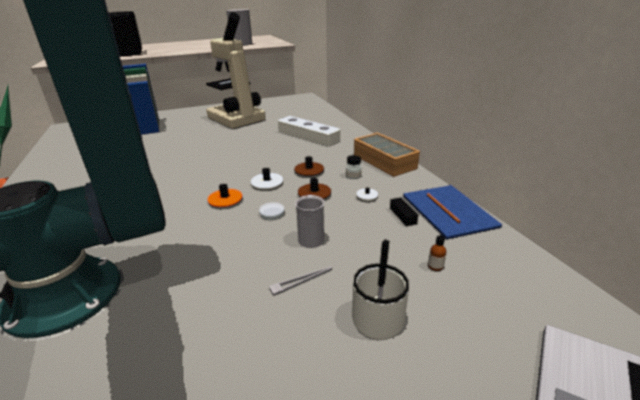

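The top view has the tub with the spatula at (471,195), the beaker at (348,208) and a white disc with a knob at (213,220).
Possible lids:
- White large at (213,220).
- White small at (293,120): the bystander, too small.
- Brown at (202,159) and (263,174): excluded.
- Orange at (237,276): excluded.
- Petri dish at (285,233): no knob.

I choose (213,220) and will check it in a crop.

```bash
cat > h.py <<'E'
import numpy as np,cv2
from bench import robot
from scipy.spatial.transform import Rotation as R
from scipy.optimize import least_squares
def cam(n,obs=None):
    c=robot.camera_info(n)
    if n=="wrist":
        o=obs or robot.get_obs();T=np.eye(4);T[:3,:3]=R.from_euler('xyz',o['ee_rot']).as_matrix();T[:3,3]=o['tool_pos'];E=T@c['T_tool_cam']
    else:E=c['extrinsics']
    return dict(f=200/np.tan(np.radians(c['vfov']/2)),cx=c['cx'],cy=c['cy'],k=c['k1'],E=E)
def proj(c,P):
    p=(np.atleast_2d(P)-c['E'][:3,3])@c['E'][:3,:3]
    s=np.c_[p[:,0]/-p[:,2],-p[:,1]/-p[:,2]];s=s*(1+c['k']*(s**2).sum(1,keepdims=True))
    return s*c['f']+[c['cx'],c['cy']]
def ray(c,uv):
    d=(np.array(uv,float)-[c['cx'],c['cy']])/c['f'];s=d.copy()
    for _ in range(20):s=d/(1+c['k']*(s@s))
    return c['E'][:3,3],c['E'][:3,:3]@[s[0],-s[1],-1]
def onz(c,uv,z):
    o,d=ray(c,uv);return o+d*(z-o[2])/d[2]
def circ(x,y,z,r,n=60):
    a=np.linspace(0,2*np.pi,n);return np.c_[x+r*np.cos(a),y+r*np.sin(a),a*0+z]
def draw(im,c,P,col,s=1,off=(0,0)):
    cv2.polylines(im,[np.round((proj(c,P)-off+.5)*s*8).astype(int)],False,col,1,cv2.LINE_AA,3)
E
python3 - <<'E'
from h import *
t=cam("top");s=cam("side")
tub=onz(t,(471,195),.088);bk=onz(t,(349,208),.1);lid=onz(t,(213.5,220),.014)
print(tub,bk,lid)
im=cv2.imread("pics/top0.png");ims=cv2.imread("pics/side0.png")
def crop(im,c,x0,y0,w,h,s):
    o=cv2.resize(im[y0:y0+h,x0:x0+w],None,fx=s,fy=s,interpolation=cv2.INTER_CUBIC)
    for P in(circ(*tub[:2],.091,.044),circ(*tub[:2],.0,.045),circ(*bk[:2],.1,.032),circ(*bk[:2],0,.03),circ(*lid[:2],.014,.047)):
        draw(o,c,P,(0,0,255),s,(x0,y0))
    return o
a=np.hstack([crop(im,t,430,155,80,80,3.25),crop(im,t,310,170,80,80,3.25),crop(im,t,175,180,80,80,3.25)])
b=np.hstack([crop(ims,s,330,230,105,105,2.5)[:260,:260],crop(ims,s,260,170,105,105,2.5)[:260,:260],crop(ims,s,215,140,105,105,2.5)[:260,:260]])
cv2.imwrite("pics/c1.png",np.vstack([a[:, :780],b[:,:780]]))
E
```

```text
[ 0.53346283 -0.27650041  0.088     ] [ 0.50702037 -0.01223453  0.1       ] [0.47859876 0.29568136 0.014     ]
```

View pics/c1.png

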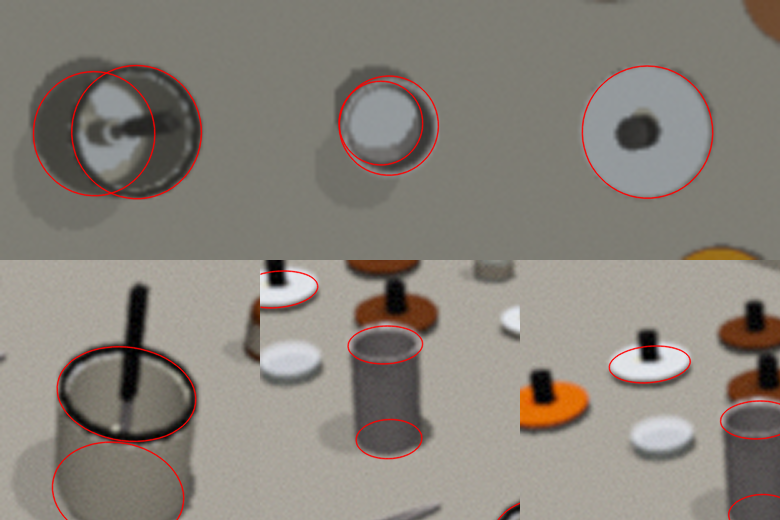

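Emit:
arm_command:
  targets:
    - [0,0,0.09,0]
    - [0.1,0.06,0.11,0]
    - [0.18,0.12,0.11,0]
    - [0.26,0.17,0.11,0]
    - [0.34,0.22,0.11,0]
    - [0.42,0.27,0.11,0]
    - [0.48,0.31,0.11,0]
    - [0.54,0.35,0.11,0]

```text
time: 0.82
tool_pos: [0.3688, -0.3766, 0.2602]
ee_rot: [-3.142, 0.0, 0.226]
wrist_force: [1.2, -0.3, -0.1]
width: 0.0938
finger_force: 0.0
```

Emit:
arm_command:
  targets:
    - [0.07,0.04,0,0]
    - [0.14,0.08,0,0]
    - [0.21,0.13,0,0]
    - [0.28,0.17,0,0]
    - [0.28,0.17,0,0]
    - [0.28,0.17,0,0]

```text
time: 1.32
tool_pos: [0.5087, -0.2915, 0.2592]
ee_rot: [-3.14, 0.002, 0.231]
wrist_force: [-0.1, 0.4, 0.4]
width: 0.0942
finger_force: 0.0
```

```bash
python3 - <<'E'
from h import *
o=robot.get_obs();print(o['tool_pos'],o['ee_rot'],o['qvel'].round(3))
im=robot.snapshot("wrist")[:,:,::-1].copy();cv2.imwrite("pics/w1.png",im)
np.save("w1.npy",np.r_[o['tool_pos'],o['ee_rot']])
im2=robot.snapshot("side")[:,:,::-1].copy();cv2.imwrite("pics/s1.png",im2)
c=cam("wrist",o)
for r,z in((.044,.091),(.0385,.091)):draw(im,c,circ(.5335,-.2765,z,r),(0,0,255))
draw(im,c,[[.5335,-.2765,.006],[.5335,-.2765,.166]],(0,255,0))
cv2.imwrite("pics/w1o.png",im)
E
```

```text
[ 0.50874141 -0.29145162  0.25917604] [-3.14012874e+00  1.72949402e-03  2.30827445e-01] [-0.057 -0.028  0.016 -0.02   0.005 -0.007]
```

View pics/w1o.png

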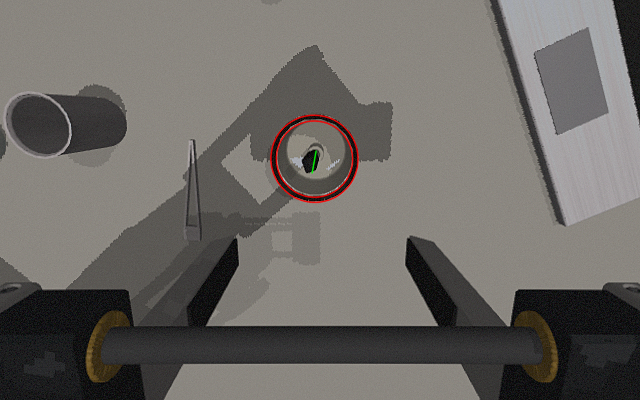

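The wrist view confirms the tub: its rim at (314,158) matches the estimate. The spatula handle is at about (310,160) and the beaker rim at (38,125).

```bash
python3 - <<'E'
from h import *
w=cv2.imread("pics/w1.png");s=cv2.imread("pics/s1.png");s0=cv2.imread("pics/side0.png")
a=cv2.resize(w[130:190,280:340],None,fx=8,fy=8,interpolation=cv2.INTER_CUBIC)[:480]
a=cv2.convertScaleAbs(a,alpha=1.6,beta=20)
b=cv2.resize(s0[230:330,350:415],None,fx=4.8,fy=4.8,interpolation=cv2.INTER_CUBIC)
o=dict(zip(("tool_pos","ee_rot"),np.load("w1.npy").reshape(2,3)));c=cam("wrist",o)
print("bk",onz(c,(38,125),.1))
cv2.imwrite("pics/c2.png",np.hstack([a,b]));print(a.shape,b.shape)
E
```

```text
bk [ 0.50599601 -0.01432635  0.1       ]
(480, 480, 3) (480, 312, 3)
```

View pics/c2.png

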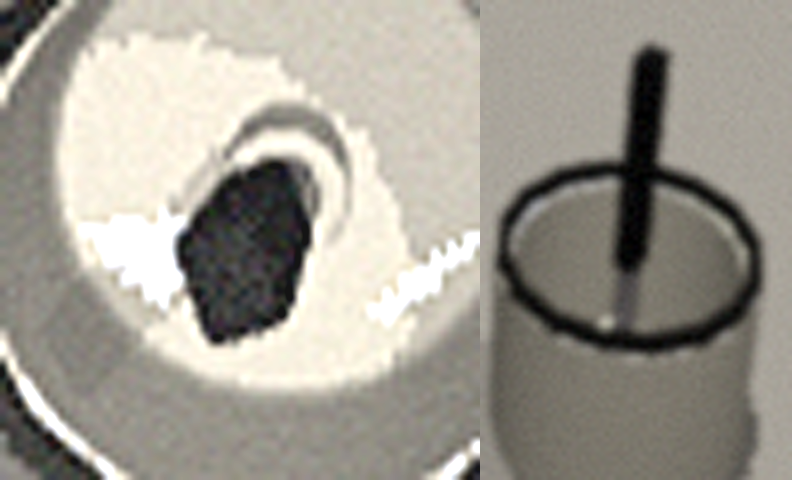

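```bash
python3 - <<'E'
from h import *
from scipy.optimize import differential_evolution as DE
o=dict(zip(("tool_pos","ee_rot"),np.load("w1.npy").reshape(2,3)));c=cam("wrist",o);sc=cam("side")
K=6
def soft(f,box,lo,hi):
    x0,y0,x1,y1=box;g=cv2.cvtColor(cv2.imread(f),6)[y0:y1,x0:x1].astype(np.float32)
    g=cv2.resize(g,None,fx=K,fy=K,interpolation=cv2.INTER_LINEAR);return (g<(lo+hi)/2).astype(np.uint8)
wb=(292,146,326,178);sb=(370,234,395,262)
W=soft("pics/w1.png",wb,20,100);S=soft("pics/side0.png",sb,20,150)
n,l,st,_=cv2.connectedComponentsWithStats(W);W=(l==1+np.argmax(st[1:,4])).astype(np.uint8)
n,l,st,_=cv2.connectedComponentsWithStats(S);S=(l==1+np.argmax(st[1:,4])).astype(np.uint8)
print(W.sum()/36,S.sum()/36)
box=np.array([[x,y,z]for x in(-.006,.006)for y in(-.0045,.0045)for z in(.075,.16)])
def pts(p):
    bx,by,lx,ly,yaw=p[:5]
    return (R.from_rotvec([-ly,lx,0])*R.from_euler('z',yaw)).apply(box)+[.5335+bx,-.2765+by,.006]
def ren(cm,b,p,sh,d=(0,0)):
    u=((proj(cm,pts(p))+d-b[:2]+.5)*K-.5)
    m=np.zeros(sh,np.uint8);cv2.fillConvexPoly(m,np.round(cv2.convexHull(u.astype(np.float32))*16).astype(int),1,cv2.LINE_8,4);return m
def cost(p):
    return (ren(c,wb,p,W.shape,p[5:7])!=W).sum()/36+(ren(sc,sb,p,S.shape,p[7:9])!=S).sum()/36+.01*(p[:2]@p[:2])*1e8/100+.5*(p[5:]@p[5:])
for sd in(0,1):
    r=DE(cost,[(-.004,.004)]*2+[(-.09,.09)]*2+[(0,np.pi)]+[(-2,2)]*4,seed=sd,maxiter=250,popsize=12,tol=1e-6);print(r.fun,r.x.round(4),np.degrees(r.x[4]))
print(pts(r.x).reshape(4,2,3).mean(0))
E
```

```text
279.25 152.69444444444446
55.68084647476924 [-0.0013 -0.0013  0.0471  0.0323  0.8412 -0.0221  0.2303  0.1037 -0.0849] 48.19812092660538
56.00063032794625 [-0.0013 -0.0016  0.0474  0.0336  0.8491 -0.0286  0.1187  0.1086 -0.0325] 48.65113247081064
[[ 0.53571376 -0.27553742  0.08087321]
 [ 0.53974439 -0.2726805   0.16572951]]
```

```bash
cat > fit.py <<'E'
from h import *
from scipy.optimize import differential_evolution as DE
robot.snapshot("wrist");robot.snapshot("wrist")
o=robot.get_obs();cv2.imwrite("pics/w2.png",robot.snapshot("wrist")[:,:,::-1]);print(o['tool_pos'],o['qvel'].round(3))
c=cam("wrist",o);sc=cam("side");K=6
uv=proj(c,[.537,-.2745,.12])[0].astype(int);wb=(uv[0]-20,uv[1]-20,uv[0]+20,uv[1]+20);sb=(370,234,395,262)
def soft(f,b,t):
    g=cv2.cvtColor(cv2.imread(f),6)[b[1]:b[3],b[0]:b[2]].astype(np.float32)
    m=(cv2.resize(g,None,fx=K,fy=K)<t).astype(np.uint8);n,l,st,_=cv2.connectedComponentsWithStats(m);return (l==1+np.argmax(st[1:,4])).astype(np.uint8)
W=soft("pics/w2.png",wb,50);S=soft("pics/side0.png",sb,85)
box=np.array([[x,y,z]for x in(-.006,.006)for y in(-.0045,.0045)for z in(.075,.16)])
pts=lambda p:(R.from_rotvec([-p[3],p[2],0])*R.from_euler('z',p[4])).apply(box)+[.5335+p[0],-.2765+p[1],.006]
def ren(cm,b,p,sh,d):
    u=(proj(cm,pts(p))+d-b[:2]+.5)*K-.5
    m=np.zeros(sh,np.uint8);cv2.fillConvexPoly(m,np.round(cv2.convexHull(u.astype(np.float32))*16).astype(int),1,cv2.LINE_8,4);return m
parts=lambda p:((ren(c,wb,p,W.shape,p[5:7])!=W).sum()/36,(ren(sc,sb,p,S.shape,p[7:9])!=S).sum()/36)
cost=lambda p:sum(parts(p))+1e6*(p[:2]@p[:2])+.5*(p[5:]@p[5:])
for y in range(0,180,20):
    r=DE(cost,[(-.004,.004)]*2+[(-.09,.09)]*2+[(np.radians(y-10),np.radians(y+10))]+[(-2,2)]*4,seed=0,maxiter=60,popsize=8);print(y,round(r.fun,1),np.round(parts(r.x),1),r.x.round(3))
E
python3 fit.py
```

```text
[ 0.50644872 -0.29406267  0.26056518] [-0.008 -0.006 -0.002  0.004  0.     0.002]
0 106.0 [42.8 60.6] [-1.00e-03 -0.00e+00  5.30e-02  2.60e-02  1.69e-01  5.47e-01  1.62e+00
 -6.74e-01  3.31e-01]
20 73.4 [30.9 40.6] [-0.     0.     0.048  0.026  0.521  0.802  1.711 -0.108  0.341]
40 51.3 [42.1  7.6] [-0.     0.     0.047  0.023  0.834  0.362  1.611 -0.438  0.161]
60 53.2 [44.9  7.5] [-0.    -0.     0.045  0.024  0.875  0.109  1.228 -0.34  -0.019]
80 75.8 [58.7 16.5] [-0.     0.     0.041  0.023  1.223  0.426  0.969 -0.045  0.333]
100 109.0 [59.6 48.5] [ 0.    -0.     0.032  0.013  1.573 -0.741 -0.492  0.895 -0.071]
120 93.0 [38.5 50.5] [-0.000e+00  1.000e-03  4.700e-02 -5.000e-03  2.267e+00 -1.829e+00
  4.870e-01 -4.480e-01 -7.060e-01]
140 77.7 [46.7 27.8] [ 0.000e+00  1.000e-03  4.000e-02  2.000e-03  2.538e+00 -1.828e+00
  1.660e-01 -5.240e-01 -9.170e-01]
160 87.0 [50.  33.3] [ 0.000e+00  1.000e-03  3.600e-02 -1.000e-03  2.618e+00 -1.949e+00
 -5.680e-01 -3.170e-01 -7.490e-01]
```

```bash
python3 - <<'E'
from h import *
o=robot.get_obs();c=cam("wrist",o);im=cv2.imread("pics/w2.png")
box=np.array([[x,y,z]for x in(-.006,.006)for y in(-.0045,.0045)for z in(.075,.16)])
uv=proj(c,[.537,-.2745,.12])[0].astype(int);off=uv-25
a=cv2.resize(im[off[1]:off[1]+50,off[0]:off[0]+50],None,fx=8,fy=8,interpolation=cv2.INTER_CUBIC);a=cv2.convertScaleAbs(a,alpha=2.2,beta=20)
b=a.copy()
P=(R.from_rotvec([-.024,.047,0])*R.from_euler('z',.84)).apply(box)+[.5335,-.2765,.006]
for k,col in((1,(0,0,255)),(0,(0,255,0))):
    q=P[k::2][[0,1,3,2,0]];draw(b,c,q,col,8,off)
cv2.imwrite("pics/c3.png",np.hstack([a,b]))
E
```

```text
(no output)
```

View pics/c3.png

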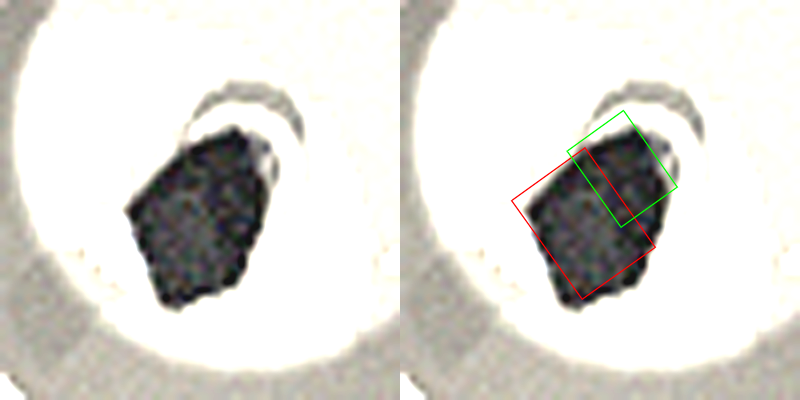

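The top face of the handle has corners at about (127,210), (165,305) and (240,280) in the crop. Its long axis has a yaw of about 35–37°, and it sits about 2 px below the model.

Emit:
arm_command:
  targets:
    - [0.03,0.02,0,0.05]
    - [0.065,0.041,0,0.1]
    - [0.065,0.041,0,0.15]
    - [0.065,0.041,0,0.2]
    - [0.065,0.041,-0.07,0.2]
    - [0.065,0.041,-0.14,0.2]
    - [0.065,0.041,-0.2,0.2]
    - [0.065,0.041,-0.2,0.2]

```text
time: 2.23
tool_pos: [0.5352, -0.2714, 0.1525]
ee_rot: [-3.128, 0.005, 0.643]
wrist_force: [-0.3, 0.1, -1.2]
width: 0.0943
finger_force: 0.0
```

```bash
python3 - <<'E'
from h import *
robot.snapshot("wrist");o=robot.get_obs();print(o['tool_pos'],o['ee_rot'],o['joint_positions'].round(2),o['wrist_force'])
im=robot.snapshot("wrist")[:,:,::-1].copy();c=cam("wrist",o)
draw(im,c,circ(.5335,-.2765,.091,.044),(0,0,255));draw(im,c,[[.5335,-.2765,.006],[.541,-.2727,.166]],(0,255,0))
cv2.imwrite("pics/w3.png",im)
E
```

```text
[ 0.53689888 -0.27223263  0.15642908] [-3.13344226  0.00327044  0.64362294] [-0.56  0.22  1.31 -0.    1.61  0.36] [ 0.25909181 -0.29447195  0.18047516]
```

View pics/w3.png

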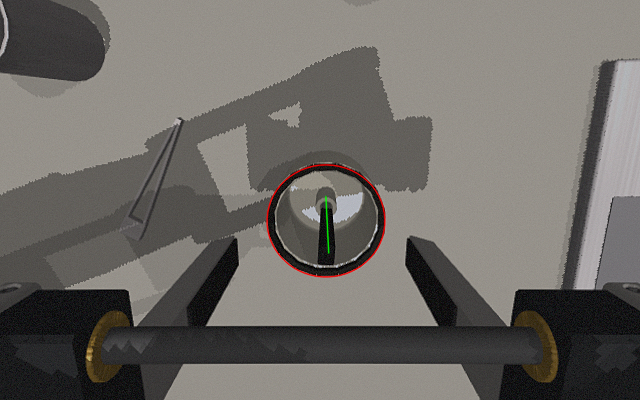

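The handle is at about (327,245), lying along the tool x and about 2 mm right of the finger centre line. I go down and grip.

Emit:
arm_command:
  targets:
    - [0.003,-0.003,-0.04,0]
    - [0.003,-0.003,-0.08,0]
    - [0.003,-0.003,-0.08,0]
    - [0.003,-0.003,-0.08,0]
    - [0.003,-0.003,-0.08,0]

```text
time: 2.75
tool_pos: [0.5428, -0.2752, 0.1237]
ee_rot: [3.137, -0.002, 0.645]
wrist_force: [-0.5, 0.9, 0.7]
width: 0.0939
finger_force: 0.0
```

Emit:
arm_command:
  targets:
    - [0,0,0,0]
    - [0,0,0,0]
    - [0,0,0,0]
    - [0,0,0,0]
    - [0,0,0,0]
    - [0,0,0,0]
    - [0,0,0,0]
    - [0,0,0,0]
  claw: 1

```text
time: 3.42
tool_pos: [0.5415, -0.2741, 0.1204]
ee_rot: [-3.142, 0.0, 0.646]
wrist_force: [0.4, 0.0, 0.0]
width: 0.0444
finger_force: 0.0
```

Emit:
arm_command:
  targets:
    - [0,0,0,0]
    - [0,0,0,0]
    - [0,0,0,0]
    - [0,0,0,0]
    - [0,0,0,0]
    - [0,0,0,0]
    - [0,0,0,0]
    - [0,0,0,0]

```text
time: 4.08
tool_pos: [0.5413, -0.274, 0.1204]
ee_rot: [-3.141, 0.0, 0.646]
wrist_force: [-0.4, -0.4, 0.8]
width: 0.0088
finger_force: 30.0
```

Emit:
arm_command:
  targets:
    - [0,0,0.03,0]
    - [0,0,0.07,0]
    - [0,0,0.12,0]
    - [0,0,0.17,0]
    - [0,0,0.22,0]
    - [0,0,0.27,0]
    - [0,0,0.27,0]
    - [0,0,0.27,0]

```text
time: 4.75
tool_pos: [0.5423, -0.2746, 0.2572]
ee_rot: [3.137, -0.002, 0.646]
wrist_force: [0.3, 0.5, -1.0]
width: 0.0088
finger_force: 30.0
```

```bash
python3 - <<'E'
from h import *
o=robot.get_obs();print(o['tool_pos'],o['width'],o['finger_force'])
t=robot.snapshot("side")[:,:,::-1].copy();c=cam("side")
draw(t,c,circ(.5335,-.2765,.091,.044),(0,0,255));draw(t,c,circ(.5065,-.013,.1,.032),(0,0,255))
w=robot.snapshot("wrist")[:,:,::-1]
cv2.imwrite("pics/l1.png",np.vstack([t[60:340],w[120:400]]))
E
```

```text
[ 0.54231274 -0.27457066  0.25723733] 0.00884062998210331 29.9998077750206
```

View pics/l1.png

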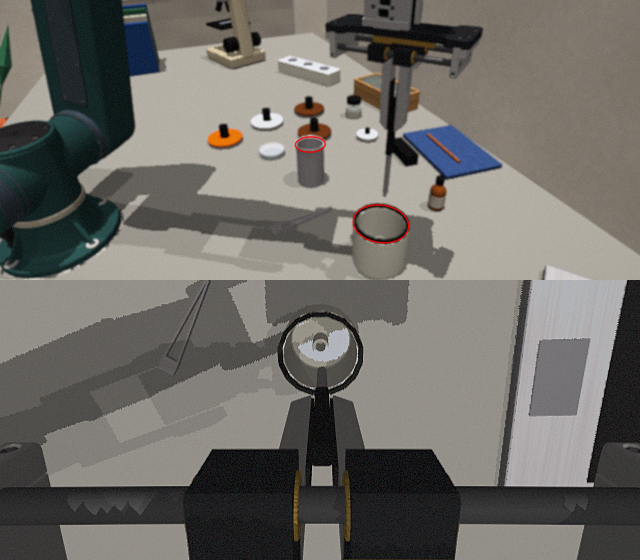

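The spatula is held upright with its stem end at about (386,255) in the side view, clear of the tub. The beaker outline matches. I carry it over.

Emit:
arm_command:
  targets:
    - [0,0.04,0,0]
    - [-0.01,0.11,0,0]
    - [-0.02,0.18,0,0]
    - [-0.03,0.25,0,0]
    - [-0.04,0.32,0,0]
    - [-0.05,0.39,0,0]
    - [-0.06,0.46,0,0]
    - [-0.062,0.5,0,0]

```text
time: 5.52
tool_pos: [0.5086, -0.0208, 0.2531]
ee_rot: [-3.138, 0.002, 0.648]
wrist_force: [0.5, 0.1, -0.3]
width: 0.0087
finger_force: 30.0
```

Emit:
arm_command:
  targets:
    - [0,0.027,0,0]
    - [0,0.027,0,0]
    - [0,0.027,0,0]
    - [0,0.027,0,0]
    - [0,0.027,0,0]

```text
time: 5.93
tool_pos: [0.5104, -0.0117, 0.2545]
ee_rot: [-3.141, 0.001, 0.644]
wrist_force: [1.1, -0.3, -0.3]
width: 0.0091
finger_force: 30.0
```

```bash
python3 - <<'E'
from h import *
o=robot.get_obs();print(o['tool_pos'],o['ee_rot'],o['width'])
t=robot.snapshot("side")[:,:,::-1].copy();c=cam("side");w=robot.snapshot("wrist")[:,:,::-1].copy();cw=cam("wrist",o)
for im,k in((t,c),(w,cw)):draw(im,k,circ(.5065,-.013,.1,.032),(0,0,255))
a=cv2.resize(t[60:240,220:400],(540,540));b=w[60:400,200:440]
cv2.imwrite("pics/b1.png",np.hstack([a,cv2.copyMakeBorder(b,0,200,0,0,cv2.BORDER_CONSTANT)]))
E
```

```text
[ 0.51036037 -0.01166259  0.25454679] [-3.14087637e+00  1.40166958e-03  6.44161434e-01] 0.009115616776027863
```

View pics/b1.png

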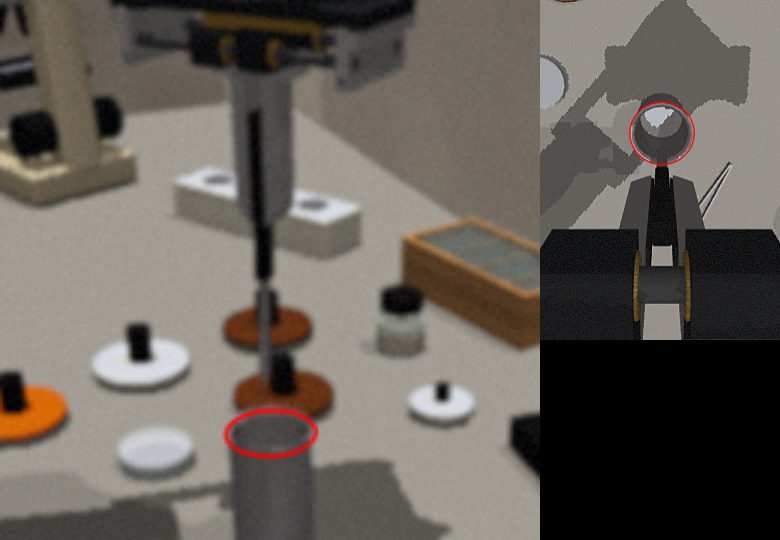

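The stem end is above the beaker mouth and well centred. I lower it.

Emit:
arm_command:
  targets:
    - [0,0,-0.05,0]
    - [0,0,-0.1,0]
    - [0,0,-0.15,0]
    - [0,0,-0.2,0]
    - [0,0,-0.24,0]
    - [0,0,-0.262,0]
    - [0,0,-0.262,0]
    - [0,0,-0.262,0]

```text
time: 6.7
tool_pos: [0.5106, -0.011, 0.1246]
ee_rot: [-3.141, 0.0, 0.645]
wrist_force: [-0.6, -0.8, 0.0]
width: 0.009
finger_force: 30.0
```

Emit:
arm_command:
  targets:
    - [0,0,0,0]
    - [0,0,0,0]
    - [0,0,0,0]

```text
time: 6.95
tool_pos: [0.5116, -0.0108, 0.1262]
ee_rot: [3.139, -0.002, 0.646]
wrist_force: [0.0, -0.5, -1.3]
width: 0.0083
finger_force: 30.0
```

Emit:
arm_command:
  targets:
    - [0,0,-0.008,0]
    - [0,0,-0.008,0]

```text
time: 7.12
tool_pos: [0.5105, -0.0106, 0.1204]
ee_rot: [3.141, -0.0, 0.646]
wrist_force: [0.1, 0.1, -1.1]
width: 0.0088
finger_force: 30.0
```

Emit:
arm_command:
  targets:
    - [0,0,0,0]
    - [0,0,0,0]
    - [0,0,0,0]
    - [0,0,0,0]
    - [0,0,0,0]
    - [0,0,0,0]
    - [0,0,0,0]
    - [0,0,0,0]
  claw: 0

```text
time: 7.78
tool_pos: [0.5105, -0.0106, 0.1205]
ee_rot: [3.142, 0.0, 0.646]
wrist_force: [0.5, -0.1, 0.1]
width: 0.0587
finger_force: 0.0
```

Emit:
arm_command:
  targets:
    - [0,0,0,0]
    - [0,0,0,0]
    - [0,0,0,0]
    - [0,0,0,0]
    - [0,0,0,0]
    - [0,0,0,0]
    - [0,0,0,0]
    - [0,0,0,0]

```text
time: 8.45
tool_pos: [0.5105, -0.0106, 0.1204]
ee_rot: [3.142, 0.0, 0.646]
wrist_force: [-0.4, -0.3, -0.8]
width: 0.094
finger_force: 0.0
```

Emit:
arm_command:
  targets:
    - [0,0,0.06,0]
    - [0,0,0.13,0]
    - [0,0,0.2,0]
    - [0,0,0.27,0]
    - [0,0,0.27,0]
    - [0,0,0.27,0]

```text
time: 8.95
tool_pos: [0.5118, -0.0108, 0.2585]
ee_rot: [3.137, -0.004, 0.646]
wrist_force: [0.1, 0.2, -0.5]
width: 0.094
finger_force: 0.0
```

Emit:
arm_command:
  targets:
    - [-0.005,0.07,0,0]
    - [-0.01,0.15,0,0]
    - [-0.02,0.23,0,0]
    - [-0.03,0.31,0,0]
    - [-0.04,0.39,0,0]
    - [-0.05,0.47,0,0]
    - [-0.06,0.55,0,0]
    - [-0.066,0.613,0,0]

```text
time: 9.62
tool_pos: [0.4756, 0.2984, 0.2529]
ee_rot: [-3.14, 0.004, 0.648]
wrist_force: [0.4, 0.5, 0.3]
width: 0.0941
finger_force: 0.0
```

Emit:
arm_command:
  targets:
    - [0,0.013,0,0]
    - [0,0.013,0,0]
    - [0,0.013,0,0]
    - [0,0.013,0,0]
    - [0,0.013,0,0]
    - [0,0.013,0,0]

```text
time: 10.12
tool_pos: [0.478, 0.3009, 0.2556]
ee_rot: [3.141, -0.0, 0.643]
wrist_force: [0.0, -0.2, -0.7]
width: 0.094
finger_force: 0.0
```

```bash
python3 - <<'E'
from h import *
o=robot.get_obs();print(o['tool_pos'],o['ee_rot'],o['joint_positions'].round(2))
t=robot.snapshot("side")[:,:,::-1].copy();w=robot.snapshot("wrist")[:,:,::-1].copy();cw=cam("wrist",o)
g=cv2.cvtColor(w,6)
cv2.imwrite("pics/lidraw.png",w)
draw(w,cw,circ(.4786,.2957,.014,.047),(0,0,255));draw(w,cw,circ(.4786,.2957,.049,.012),(0,255,0))
a=t[80:360,240:440]
cv2.imwrite("pics/l2.png",np.hstack([w[:400,:600],cv2.copyMakeBorder(a,0,120,0,0,cv2.BORDER_CONSTANT)]))
E
```

```text
[0.47795191 0.30094784 0.2556027 ] [ 3.14124914e+00 -8.50664207e-05  6.43318537e-01] [ 0.46  0.12  1.24 -0.    1.78  1.39]
```

View pics/l2.png

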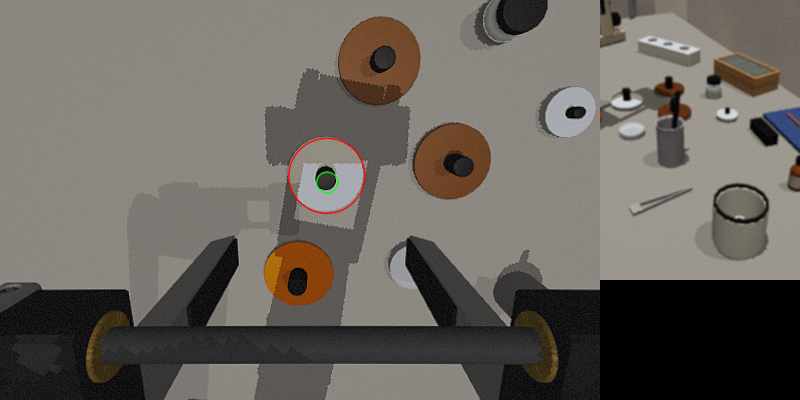

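The big white lid matches the model at (326,175), and in the side view the spatula stands in the beaker. I go down on the knob.

Emit:
arm_command:
  targets:
    - [0.001,-0.01,-0.07,0]
    - [0.001,-0.01,-0.14,0]
    - [0.001,-0.01,-0.21,0]
    - [0.001,-0.01,-0.28,0]
    - [0.001,-0.01,-0.35,0]
    - [0.001,-0.01,-0.4,0]
    - [0.001,-0.01,-0.43,0]
    - [0.001,-0.01,-0.43,0]

```text
time: 10.88
tool_pos: [0.4751, 0.2953, 0.0358]
ee_rot: [-3.14, 0.009, 0.645]
wrist_force: [-0.8, -0.0, -0.1]
width: 0.094
finger_force: 0.0
```

Emit:
arm_command:
  targets:
    - [0,0,0,0]
    - [0,0,0,0]
    - [0,0,0,0]

```text
time: 11.13
tool_pos: [0.4796, 0.298, 0.0429]
ee_rot: [3.141, -0.004, 0.645]
wrist_force: [-0.9, -0.2, 0.7]
width: 0.0942
finger_force: 0.0
```

Emit:
arm_command:
  targets:
    - [0,0,-0.02,0]
    - [0,0,-0.04,0]
    - [0,0,-0.04,0]
    - [0,0,-0.04,0]
    - [0,0,-0.04,0]
    - [0,0,-0.04,0]

```text
time: 11.63
tool_pos: [0.4782, 0.2975, 0.0207]
ee_rot: [3.141, -0.0, 0.646]
wrist_force: [-0.0, -0.2, 0.1]
width: 0.0937
finger_force: 0.0
```

```bash
python3 - <<'E'
from h import *
from itertools import product
o=robot.get_obs();print(o['tool_pos'],o['ee_rot'],o['qvel'].round(3),o['wrist_force'])
cv2.imwrite("pics/l3.png",robot.snapshot("wrist")[:,:,::-1])
# disc centre: best-contrast circle in first lid picture (earlier pose)
c=cam("wrist",dict(tool_pos=[.47795,.30095,.2556],ee_rot=[3.14125,0,.6433]));g=cv2.cvtColor(cv2.imread("pics/lidraw.png"),6).astype(np.float32)
def s(x,y,r,z):
    u=proj(c,circ(x,y,z,r,180)).astype(np.float32);return cv2.remap(g,u[None,:,0],u[None,:,1],1)[0]
best=max(((np.median(s(x,y,.0455,.014)-s(x,y,.0490,.012))*0+np.clip(s(x,y,.0455,.014)-s(x,y,.0490,.012),-30,30).mean(),x,y)for x,y in product(np.arange(.472,.486,.0005),np.arange(.289,.303,.0005))))
print(best)
E
```

```text
[0.47817942 0.29750979 0.02066533] [ 3.14142426e+00 -3.94097606e-04  6.45720997e-01] [-0.003 -0.004 -0.005 -0.001  0.    -0.001] [-0.02398947 -0.20184402  0.05720005]
(np.float32(28.376959), np.float64(0.4795), np.float64(0.2975))
```

Emit:
arm_command:
  targets:
    - [0.001,0,0,0]
    - [0.001,0,0,0]
    - [0.001,0,0,0]
    - [0.001,0,0,0]
    - [0.001,0,0,0]
    - [0.001,0,0,0]
    - [0.001,0,0,0]
    - [0.001,0,0,0]
  claw: 1

```text
time: 12.35
tool_pos: [0.4785, 0.2974, 0.0205]
ee_rot: [3.141, 0.0, 0.646]
wrist_force: [-0.7, -0.8, -0.6]
width: 0.0437
finger_force: 0.0
```

Emit:
arm_command:
  targets:
    - [0,0,0,0]
    - [0,0,0,0]
    - [0,0,0,0]
    - [0,0,0,0]
    - [0,0,0,0]
    - [0,0,0,0]
    - [0,0,0,0]
    - [0,0,0,0]

```text
time: 13.02
tool_pos: [0.4786, 0.2974, 0.0205]
ee_rot: [3.141, -0.0, 0.646]
wrist_force: [-0.3, -0.8, -0.1]
width: 0.0234
finger_force: 30.0
```

Emit:
arm_command:
  targets:
    - [0,0,0.02,0]
    - [0,0,0.08,0]
    - [0,0,0.16,0]
    - [0,0,0.24,0]
    - [0,0,0.32,0]
    - [0,0,0.4,0]
    - [0,0,0.46,0]
    - [0,0,0.46,0]

```text
time: 13.68
tool_pos: [0.4811, 0.2988, 0.2606]
ee_rot: [3.139, -0.016, 0.646]
wrist_force: [0.3, 0.4, 0.0]
width: 0.0237
finger_force: 30.0
```

```bash
python3 - <<'E'
from h import *
robot.snapshot("wrist");o=robot.get_obs();print(o['tool_pos'],o['ee_rot'],o['joint_positions'].round(2),o['width'],o['wrist_force'])
t=robot.snapshot("top")[:,:,::-1];cv2.imwrite("pics/t4.png",t);cv2.imwrite("pics/w4.png",robot.snapshot("wrist")[:,:,::-1])
c=cam("top");a=cv2.cvtColor(cv2.imread("pics/top0.png"),6).astype(np.float32);b=cv2.cvtColor(t.copy(),6).astype(np.float32)
# tub rim dark ring centre, before and now
for g in(a,b):
    def f(x,y):
        v=[]
        for r in(.0345,.0415,.0475):
            u=proj(c,circ(x,y,.091 if r<.045 else .088,r,180)).astype(np.float32);v.append(cv2.remap(g,u[None,:,0],u[None,:,1],1).mean())
        return v[0]+v[2]-2*v[1]
    print(max((f(x,y),x,y)for x in np.arange(.526,.5415,.0005)for y in np.arange(-.284,-.269,.0005)))
E
```

```text
[0.48016684 0.29834422 0.25651181] [ 3.13968414 -0.01048081  0.64584645] [0.46 0.11 1.25 0.   1.78 1.38] 0.023271029380738467 [ 0.50269966 -0.42435798 -0.9683524 ]
(np.float32(85.64678), np.float64(0.5334999999999992), np.float64(-0.27599999999999997))
(np.float32(96.930046), np.float64(0.5334999999999992), np.float64(-0.27599999999999997))
```

Emit:
arm_command:
  targets:
    - [0,-0.05,0,0]
    - [0.01,-0.12,0,0]
    - [0.02,-0.19,0,0]
    - [0.03,-0.26,0,0]
    - [0.04,-0.33,0,0]
    - [0.05,-0.4,0,0]
    - [0.06,-0.47,0,0]
    - [0.07,-0.54,0,0]

```text
time: 14.5
tool_pos: [0.5121, 0.0259, 0.2475]
ee_rot: [-3.138, 0.004, 0.646]
wrist_force: [0.0, -0.1, -1.4]
width: 0.0233
finger_force: 30.0
```

Emit:
arm_command:
  targets:
    - [0.01,-0.08,0,0]
    - [0.02,-0.16,0,0]
    - [0.03,-0.24,0,0]
    - [0.04,-0.32,0,0]
    - [0.04,-0.4,0,0]
    - [0.04,-0.48,0,0]
    - [0.04,-0.56,0,0]
    - [0.04,-0.6,0,0]

```text
time: 15.17
tool_pos: [0.5316, -0.2765, 0.2464]
ee_rot: [-3.137, 0.004, 0.642]
wrist_force: [-0.6, 1.0, -1.0]
width: 0.0238
finger_force: 30.0
```

Emit:
arm_command:
  targets:
    - [0,0,0,0]
    - [0,0,0,0]
    - [0,0,0,0]
    - [0,0,0,0]
    - [0,0,0,0]
    - [0,0,0,0]

```text
time: 15.67
tool_pos: [0.5337, -0.2713, 0.2507]
ee_rot: [3.141, -0.0, 0.648]
wrist_force: [-0.2, 0.2, 0.0]
width: 0.0237
finger_force: 30.0
```

```bash
cat > lidfit.py <<'E'
from h import *
def lidfit():
    o=robot.get_obs();im=robot.snapshot("wrist")[:,:,::-1].copy();c=cam("wrist",o);g=cv2.cvtColor(im,6).astype(np.float32);cv2.imwrite("pics/wl.png",im)
    yaw=o['ee_rot'][2];a=np.radians(np.arange(-70,71))+yaw  # far (tool +x) arc
    z=o['tool_pos'][2]-.0065
    def s(x,y,r):
        P=np.c_[x+r*np.cos(a),y+r*np.sin(a),a*0+z];u=proj(c,P).astype(np.float32);return cv2.remap(g,u[None,:,0],u[None,:,1],1)[0]
    T=o['tool_pos']
    r=max((np.clip(s(T[0]+x,T[1]+y,.0460)-s(T[0]+x,T[1]+y,.0480),-40,40).mean(),round(x*1e3,1),round(y*1e3,1))for x in np.arange(-.006,.0061,.0005)for y in np.arange(-.006,.0061,.0005))
    return o,r
E
python3 - <<'E'
from lidfit import *
o,r=lidfit();print(o['tool_pos'],o['ee_rot'],o['wrist_force'],o['width'],r)
E
```

```text
[ 0.533736   -0.27129914  0.25069447] [ 3.14133589e+00 -1.67250920e-04  6.47535034e-01] [-0.19386033  0.1635659   0.00126055] 0.02371431637612182 (np.float32(29.638319), np.float64(-1.0), np.float64(1.5))
```

Emit:
arm_command:
  targets:
    - [0,-0.01,-0.05,0]
    - [0,-0.01,-0.12,0]
    - [0,-0.01,-0.18,0]
    - [0,-0.01,-0.23,0]
    - [0,-0.01,-0.26,0]
    - [0,-0.01,-0.26,0]
    - [0,-0.01,-0.26,0]
    - [0,-0.01,-0.26,0]

```text
time: 16.38
tool_pos: [0.5344, -0.2779, 0.1224]
ee_rot: [3.139, -0.001, 0.646]
wrist_force: [0.7, 0.3, 0.5]
width: 0.0233
finger_force: 30.0
```

Emit:
arm_command:
  targets:
    - [0,0,0,0]
    - [0,0,0,0]
    - [0,0,0,0]
    - [0,0,0,0]
    - [0,0,0,0]

```text
time: 16.8
tool_pos: [0.5337, -0.2778, 0.121]
ee_rot: [3.141, -0.0, 0.646]
wrist_force: [0.2, 0.1, -0.6]
width: 0.0232
finger_force: 30.0
```

```bash
python3 - <<'E'
from lidfit import *
o,r=lidfit();print(o['tool_pos'],o['ee_rot'],o['wrist_force'],o['wrist_torque'],r)
E
```

```text
[ 0.53369411 -0.2777597   0.12096626] [ 3.14070785e+00 -2.60453261e-04  6.45652840e-01] [ 0.16204014  0.08757502 -0.63800476] [-0.06074162 -0.0422424   0.06464062] (np.float32(32.47276), np.float64(0.0), np.float64(0.5))
```

Emit:
arm_command:
  targets:
    - [0,0.003,0,0]
    - [0,0.003,-0.01,0]
    - [0,0.003,-0.016,0]
    - [0,0.003,-0.022,0]
    - [0,0.003,-0.026,0]
    - [0,0.003,-0.03,0]
    - [0,0.003,-0.03,0]
    - [0,0.003,-0.03,0]

```text
time: 17.52
tool_pos: [0.5334, -0.2761, 0.1052]
ee_rot: [-3.141, 0.0, 0.646]
wrist_force: [0.1, 0.3, -0.5]
width: 0.0232
finger_force: 30.0
```

Emit:
arm_command:
  targets:
    - [0,0,-0.003,0]
    - [0,0,-0.005,0]
    - [0,0,-0.005,0]
    - [0,0,-0.005,0]

```text
time: 17.85
tool_pos: [0.5337, -0.2762, 0.1035]
ee_rot: [3.141, -0.0, 0.646]
wrist_force: [-0.3, 0.4, 0.1]
width: 0.0235
finger_force: 30.0
```

Plug inside, no side force. Press in small steps.

Emit:
arm_command:
  targets:
    - [0,0,-0.002,0]
    - [0,0,-0.004,0]
    - [0,0,-0.006,0]
    - [0,0,-0.006,0]
    - [0,0,-0.006,0]

```text
time: 18.27
tool_pos: [0.5338, -0.2763, 0.1032]
ee_rot: [3.139, -0.001, 0.646]
wrist_force: [-2.5, 2.0, 10.5]
width: 0.0234
finger_force: 30.0
```

Emit:
arm_command:
  targets:
    - [0,0,-0.002,0]
    - [0,0,-0.004,0]
    - [0,0,-0.004,0]
    - [0,0,-0.004,0]

```text
time: 18.6
tool_pos: [0.5338, -0.2763, 0.1018]
ee_rot: [3.139, -0.001, 0.646]
wrist_force: [-4.7, 2.4, 12.3]
width: 0.0235
finger_force: 30.0
```

Emit:
arm_command:
  targets:
    - [0,0,-0.002,0]
    - [0,0,-0.004,0]
    - [0,0,-0.004,0]
    - [0,0,-0.004,0]

```text
time: 18.93
tool_pos: [0.5338, -0.2763, 0.0999]
ee_rot: [3.139, -0.001, 0.646]
wrist_force: [-4.5, 2.6, 12.1]
width: 0.0233
finger_force: 30.0
```

Emit:
arm_command:
  targets:
    - [0,0,-0.002,0]
    - [0,0,-0.004,0]
    - [0,0,-0.004,0]
    - [0,0,-0.004,0]

```text
time: 19.27
tool_pos: [0.5338, -0.2763, 0.0979]
ee_rot: [3.139, -0.001, 0.646]
wrist_force: [-4.8, 2.7, 12.9]
width: 0.0235
finger_force: 30.0
```

Emit:
arm_command:
  targets:
    - [0,0,-0.001,0]
    - [0,0,-0.002,0]
    - [0,0,-0.002,0]
    - [0,0,-0.002,0]

```text
time: 19.6
tool_pos: [0.5338, -0.2763, 0.0974]
ee_rot: [3.139, -0.001, 0.646]
wrist_force: [-5.5, 2.6, 14.7]
width: 0.0234
finger_force: 30.0
```

Emit:
arm_command:
  targets:
    - [0,0,-0.001,0]
    - [0,0,-0.002,0]
    - [0,0,-0.002,0]
    - [0,0,-0.002,0]

```text
time: 19.93
tool_pos: [0.5338, -0.2763, 0.0974]
ee_rot: [3.138, -0.001, 0.646]
wrist_force: [-5.0, 3.2, 17.6]
width: 0.0235
finger_force: 30.0
```

Emit:
arm_command:
  targets:
    - [0,0,-0.002,0]
    - [0,0,-0.004,0]
    - [0,0,-0.006,0]
    - [0,0,-0.006,0]
    - [0,0,-0.006,0]

```text
time: 20.35
tool_pos: [0.5339, -0.2763, 0.0974]
ee_rot: [3.137, -0.001, 0.646]
wrist_force: [-9.5, 5.0, 26.2]
width: 0.0234
finger_force: 30.1
```

Emit:
arm_command:
  targets:
    - [0,0,0.004,0]
    - [0,0,0.01,0]
    - [0,0,0.014,0]
    - [0,0,0.014,0]
    - [0,0,0.014,0]

```text
time: 20.77
tool_pos: [0.534, -0.2764, 0.0975]
ee_rot: [3.14, -0.001, 0.646]
wrist_force: [-1.7, 1.3, 6.7]
width: 0.0234
finger_force: 30.0
```

Home at 0.0974 (expected 0.0975) with 26 N. I relax a little more and let go.

Emit:
arm_command:
  targets:
    - [0,0,0.004,0]
    - [0,0,0.004,0]

```text
time: 20.93
tool_pos: [0.5335, -0.2761, 0.0975]
ee_rot: [-3.141, 0.0, 0.646]
wrist_force: [-0.8, -0.9, 5.3]
width: 0.0236
finger_force: 30.0
```

Emit:
arm_command:
  targets:
    - [0,0,0,0]
    - [0,0,0,0]
    - [0,0,0,0]
    - [0,0,0,0]
    - [0,0,0,0]
    - [0,0,0,0]
  claw: 0

```text
time: 21.43
tool_pos: [0.5334, -0.2761, 0.0977]
ee_rot: [-3.141, 0.0, 0.646]
wrist_force: [0.7, -0.1, 0.4]
width: 0.0597
finger_force: 0.0
```

Emit:
arm_command:
  targets:
    - [0,0,0.02,0]
    - [0,0,0.06,0]
    - [0,0,0.1,0]
    - [0,0,0.14,0]
    - [0,0,0.14,0]
    - [0,0,0.14,0]

```text
time: 21.93
tool_pos: [0.5344, -0.2766, 0.17]
ee_rot: [3.138, -0.001, 0.646]
wrist_force: [-0.1, 0.2, 0.1]
width: 0.0939
finger_force: 0.0
```

Emit:
arm_command:
  targets:
    - [0,0,0,0]
    - [0,0,0,0]
    - [0,0,0,0]
    - [0,0,0,0]
    - [0,0,0,0]
    - [0,0,0,0]
    - [0,0,0,0]
    - [0,0,0,0]
  claw: 1

```text
time: 22.6
tool_pos: [0.5335, -0.2761, 0.1679]
ee_rot: [-3.142, 0.0, 0.646]
wrist_force: [0.1, -0.3, 1.5]
width: 0.044
finger_force: 0.0
```

Emit:
arm_command:
  targets:
    - [0,0,0,0]
    - [0,0,0,0]
    - [0,0,0,0]
    - [0,0,0,0]
    - [0,0,0,0]
    - [0,0,0,0]

```text
time: 23.1
tool_pos: [0.5335, -0.2761, 0.168]
ee_rot: [3.141, -0.0, 0.646]
wrist_force: [-0.0, 0.3, 0.9]
width: 0.0042
finger_force: 0.0
```

Now a confirming press on the knob top with the fingers shut. Home height is 0.126.

Emit:
arm_command:
  targets:
    - [0,0,-0.03,0]
    - [0,0,-0.06,0]
    - [0,0,-0.075,0]
    - [0,0,-0.08,0]
    - [0,0,-0.084,0]
    - [0,0,-0.088,0]
    - [0,0,-0.088,0]
    - [0,0,-0.088,0]

```text
time: 23.77
tool_pos: [0.5339, -0.2763, 0.1263]
ee_rot: [3.139, -0.001, 0.646]
wrist_force: [-3.0, 1.4, 5.7]
width: 0.001
finger_force: 2.7
```

Emit:
arm_command:
  targets:
    - [0,0,-0.004,0]
    - [0,0,-0.008,0]
    - [0,0,-0.01,0]
    - [0,0,-0.01,0]
    - [0,0,-0.01,0]

```text
time: 24.18
tool_pos: [0.5346, -0.2767, 0.1264]
ee_rot: [3.135, -0.002, 0.646]
wrist_force: [-6.4, 4.3, 19.3]
width: 0.0004
finger_force: 9.7
```

Emit:
arm_command:
  targets:
    - [0,0,0.03,0]
    - [0,0,0.08,0]
    - [0,0,0.14,0]
    - [0,0,0.2,0]
    - [0,0,0.26,0]
    - [-0.06,0,0.3,0]
    - [-0.13,0,0.3,0]
    - [-0.2,0,0.3,0]

```text
time: 24.85
tool_pos: [0.4338, -0.2768, 0.2716]
ee_rot: [3.136, -0.001, 0.647]
wrist_force: [-0.5, -0.7, 0.4]
width: 0.0004
finger_force: 0.0
```

Emit:
arm_command:
  targets:
    - [-0.07,-0.03,0,0]
    - [-0.14,-0.06,0,0]
    - [-0.14,-0.06,0,0]
    - [-0.14,-0.06,0,0]

```text
time: 25.18
tool_pos: [0.3627, -0.307, 0.2702]
ee_rot: [3.138, -0.001, 0.642]
wrist_force: [0.4, 0.6, -0.3]
width: 0.0004
finger_force: 0.0
```

```bash
python3 - <<'E'
from h import *
o=robot.get_obs();print(o['tool_pos'],o['wrist_force'],o['time'])
t=robot.snapshot("top")[:,:,::-1].copy();s=robot.snapshot("side")[:,:,::-1].copy();cv2.imwrite("pics/tf.png",t);cv2.imwrite("pics/sf.png",s)
sc=cam("side");tc=cam("top");a=np.linspace(0,2*np.pi,180)
for n,im,c in(("side",s,sc),("top",t,tc)):
    g=cv2.GaussianBlur(cv2.cvtColor(im,6),(0,0),.7).astype(np.float32)
    # lid disc top edge: fit tilt + height + centre by brightness step
    def f(p):
        x,y,z,ax,ay=p
        v=[]
        for r in(.0445,.0495):
            P=np.c_[x+r*np.cos(a),y+r*np.sin(a),z+r*(ax*np.cos(a)+ay*np.sin(a))];u=proj(c,P).astype(np.float32);v.append(cv2.remap(g,u[None,:,0],u[None,:,1],1)[0])
        return -np.clip(v[0]-v[1],-40,40).mean()
    from scipy.optimize import differential_evolution as DE
    r=DE(f,[(.526,.541),(-.284,-.269),(.082,.104),(-.1,.1),(-.1,.1)] ,seed=0,maxiter=80);print(n,r.fun,r.x.round(4))
    for ft in((.5335,-.2762,.091,0,0),(.5335,-.2762,.097,0,0)):print(f(ft))
s0=cv2.imread("pics/side0.png");b=cv2.imread("pics/top0.png")
# what changed in top picture: bright components of difference
d=cv2.absdiff(t,b).max(2)>45;n,l,st,ce=cv2.connectedComponentsWithStats(d.astype(np.uint8))
print([(st[i].tolist()) for i in range(1,n) if st[i,4]>12])
d=cv2.absdiff(s,s0).max(2)>60;n,l,st,ce=cv2.connectedComponentsWithStats(d.astype(np.uint8))
print([(st[i].tolist()) for i in range(1,n) if st[i,4]>25])
E
```

```text
[ 0.36268844 -0.30700868  0.27021187] [ 0.44778332  0.62554552 -0.25254815] 25.1833
side -31.772037506103516 [ 0.5386 -0.2721  0.0895 -0.0317  0.0081]
-22.880003
-26.496641
top -28.421310424804688 [ 0.5331 -0.2737  0.092   0.044  -0.0371]
-27.412815
-24.432741
[[450, 174, 42, 42, 984], [340, 196, 10, 15, 69], [467, 197, 7, 3, 17], [205, 215, 13, 11, 110], [504, 256, 136, 144, 11678], [551, 318, 18, 30, 79], [303, 349, 79, 51, 1813], [528, 349, 15, 16, 97], [255, 359, 49, 41, 1360], [344, 382, 13, 8, 56], [632, 388, 8, 9, 60], [365, 392, 11, 8, 55]]
[[0, 0, 90, 191, 4574], [84, 0, 24, 14, 264], [209, 0, 81, 6, 359], [211, 12, 84, 42, 1525], [211, 15, 17, 7, 78], [226, 21, 12, 15, 133], [199, 48, 13, 5, 53], [104, 56, 19, 13, 170], [176, 60, 179, 129, 8381], [216, 62, 6, 9, 36], [229, 64, 8, 10, 58], [111, 75, 16, 11, 137], [229, 79, 9, 9, 49], [213, 81, 18, 9, 80], [252, 93, 8, 12, 72], [225, 98, 13, 5, 45], [79, 134, 86, 115, 2495], [305, 157, 9, 9, 45], [264, 169, 5, 11, 52], [257, 187, 27, 30, 614], [312, 192, 6, 16, 62], [97, 221, 86, 41, 1014], [380, 239, 10, 22, 165], [161, 244, 59, 29, 947], [352, 262, 58, 42, 1648], [385, 268, 3, 14, 30], [0, 271, 10, 13, 80], [37, 274, 18, 7, 29], [169, 275, 203, 116, 8323], [105, 284, 82, 116, 6676]]
```

```bash
python3 - <<'E'
from h import *
g=cv2.cvtColor(cv2.imread("pics/sf.png"),6);c=cam("side")
for deg in(-150,-130,-109,-90,-70,-50,-30):
    a=np.radians(deg);u=proj(c,[.5335+.047*np.cos(a),-.2762+.047*np.sin(a),.088])[0].round().astype(int);print(deg,u,g[u[1]-6:u[1]+14,u[0]])
E
```

```text
-150 [363 300] [235 221 182 135 105 100 111 112 119 120 125 122 120 122 122 122 122 125
 119 120]
-130 [373 303] [235 236 228 201 156 132 122 121 130 131 134 130 130 130 129 131 132 126
 129 128]
-109 [385 305] [236 235 213 170 130 121 128 132 126 132 128 131 132 132 136 131 131 132
 132 130]
-90 [394 303] [233 236 233 205 160 136 142 138 133 135 134 128 129 131 128 128 128 129
 132 127]
-70 [403 299] [235 236 225 193 156 128 120 122 119 118 119 116 119 121 120 119 118 118
 121 115]
-50 [408 293] [233 230 224 211 189 169 153 148 151 161 161 157 163 164 170 170 172 180
 179 174]
-30 [409 286] [228 229 231 231 229 228 228 220 210 196 182 172 167 169 169 174 175 175
 175 175]
```

No dark seal shows anywhere along the visible front edge, so the lid is home. I hand the job in.

```bash
python3 -c "
from bench import robot
print(robot.close_job())"
```

```text
the job is handed in; nothing more can be done
None
```

The spatula stands stem down in the steel beaker. The large lid is pressed home on the tub, checked by contact height under 26 N and with no seal showing at the visible front edge. The other objects were not moved, and I handed the job in at about 25 s; no verdict was returned.

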